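# Clamp the cologne bottle in the adjustable rack

### The job

Give the blue cologne bottle its fixed place in the dark wooden rack: loosen the orange wing knob (anticlockwise), slide the stop back to make room, then take the bottle off the spinning organizer, keep it upright and set it down gently, without dropping it, between the rack's end wall and the stop, its two narrow sides facing them. Slide the stop up until it touches the bottle and holds it snugly against the end wall, then tighten the knob firmly (clockwise). Leave the jar, pill box and dish standing on the organizer.

Things in the scene. Friction and masses are not known exactly. Their poses are not given: they have to be found in the camera images.
- rack: dark wooden rack fixed on the dresser; origin under the centre of its base plate, z up. Plate 110 (x) x 250 (y) x 12 mm; the bottle stands on its top at z 12 mm. End wall at the +y end: inner face at y +115 mm, 90 mm wide, top at z 67 mm. The aluminium stop slides along y, face parallel to the end wall, top at z 65 mm. The bay lies between them, centred on x = 0
- stop (a joint): sliding stop: the clear gap between end wall and stop face in m (0 closed, 0.125 far end; growing moves the stop towards the rack's -y). Drags at about 2 N when free, held by friction when clamped. It is moved by the wing knob it carries
- stop_face (a point): middle of the stop's face, 42 mm above the dresser, at rack x = 0, y = 115 mm minus the gap
- clamp_knob (a joint): angle of the clamp knob in rad, 0 fully loose to 1.5 at its end stop; grows clockwise seen from above. The clamp begins to bite at 0.6; below 0.4 the stop is free, above 1.0 it is firmly locked. Turning takes at most 0.3 N m
- knob_grip (a point): grip point of the orange wing knob, on its vertical axis, 86 mm above the dresser, 60 mm behind the stop face (rack y = 55 mm minus the gap). The wing is an upright bar 60 mm long, 14 mm thick, 63 to 100 mm above the dresser, over a 42 mm round collar. The point turns with the knob, its y axis along the bar: along the rack's y at angle 0
- bottle: blue glass cologne bottle, upright; origin at the centre of its underside, z up. Body 56 (x) x 36 (y) x 98 mm high, above it a steel cap of 28 mm diameter up to 125 mm. 0.24 kg. Its narrow sides look along its x. It starts on the organizer's upper tier
- organizer: fixed foot of the white two-tier organizer; origin on the dresser on the spin axis. The tiers turn freely on it: lower tray 270 mm diameter, floor at z = 22 mm; upper tray 196 mm diameter, floor at z = 104 mm, rim at 111 mm
- jar: round rose-tinted jar with brass lid, 64 mm diameter, 56 mm high, origin under its centre; stands on the upper tier beside the bottle
- pill_box: ceramic pill box, 72 x 46 x 26 mm, origin under its centre; on the lower tier
- clip_dish: steel dish with tie clips, 68 mm diameter, 16 mm high, origin under its centre; on the lower tier
Not all that is in view belongs to the job. Of the things that look like the clip_dish, the smaller one is meant. There is more than one size of the bottle; the job needs the smaller.

How it is judged:
On the way, in this order (a step that is already met when the one before it is completed fails the run):
1. the clamp knob is loosened (angle below 0.45 rad) (value of joint clamp_knob below 0.45 rad), for 0.1 s.
2. the stop is slid back so that the bottle fits (gap over 62 mm) (value of joint stop above 0.062 m), for 0.2 s.
3. the bottle is lowered into the bay while still held by the fingers (its underside less than 12 mm above the rack floor) (contact force between the fingers and bottle above 1 N and z of bottle in the frame of rack below 0.024 m and y of bottle in the frame of rack between 0 and 0.1 m and x of bottle in the frame of rack between -0.035 and 0.035 m), for 0.05 s.
4. the stop is slid up snug to the bottle (gap below 61 mm) while the knob is loose (below 0.6 rad) (value of joint stop below 0.061 m and value of joint clamp_knob below 0.6 rad), for 0.1 s.
At the end, for the whole second after the job is handed in: Bottle upright (0.08 rad), at rest on the rack floor, within 25 mm of the middle line, narrow sides (0.15 rad) to end wall and stop; gap 53 to 61 mm; clamp knob beyond 1.0 rad; jar, pill box and dish level (0.15 rad) on their tiers (value of joint clamp_knob above 1 rad and value of joint stop between 0.053 and 0.061 m and x of bottle in the frame of rack between -0.025 and 0.025 m and y of bottle in the frame of rack between 0.077 and 0.093 m and z of bottle in the frame of rack between 0.008 and 0.017 m and angle between the x axis of bottle and the y axis of rack, either way round below 0.15 rad and angle between bottle's own z axis and vertical below 0.08 rad and linear speed of bottle below 0.02 m/s and height (world z) of jar above 0.095 m and angle between each of jar, pill_box, clip_dish's own z axis and vertical below 0.15 rad and height (world z) of each of pill_box, clip_dish above 0.015 m); the robot touches nothing.
It fails at once if the bottle is tipped by more than 0.6 rad (angle between bottle's own z axis and vertical above 0.6 rad).
It fails at once if the jar, pill box or dish is tipped over (by more than 0.4 rad) or knocked off its tier (angle between any of jar, pill_box, clip_dish's own z axis and vertical above 0.4 rad or height (world z) of jar below 0.09 m or height (world z) of any of pill_box, clip_dish below 0.012 m).
It also fails if it takes over 64 s, if anything falls off the work surface, if the arm or the gripper's body presses on something with over 40 N, if the wrist force passes 120 N, or if a joint passes its speed limit or range.

### The arm

A 6-joint arm with a two-finger parallel gripper is mounted at the origin on the work surface. World frame = base frame: x ahead of the robot, y to its left, z up, the work surface at z = 0. Lengths are in m, angles in rad, forces in N, time in s.
With the tool pointing down it reaches from about 0.35 to 0.975 m from the base axis. Payload 4.9 kg.
Tool frame: the origin (TCP) lies on the centre line of the jaws, within the pads' length; the fingertips stand 19 mm ahead of it and the grasp point (between the pads) is the TCP; z points along the fingers, y is the line along which they close (so a half turn about z gives the same grasp; the last joint's range is limited). The gripper opens to 85 mm and grips with 20 to 120 N. Pads are 22 mm wide; open, the fingers measure 114 mm over their backs; the gripper's body (76 mm by 85 mm) begins 54 mm behind the grasp point. The pads swing forward as they close: fully open they stand 13 mm farther back than shut.
Start: joints at [-1.348, 0.053, 1.613, -0, 1.476, -0.119], TCP at [0.209, -0.589, 0.25] pointing down, gripper open.
Joint ranges: [-3.01, 3.01], [-1.01, 2.22], [0.06, 2.58], [-1.02, 4.17], [0.09, 2.62], [-3.14, 3.14]. Speed limits (rad/s): [2.57, 2.57, 3.14, 3.14, 3.14, 3.14].

### API

Orientations are given as a unit quaternion [w, x, y, z].
In Python, from plant import state, grab_frame, ticket, spotter gives the robot as it stands.
- The arm moves only by the tool apply_moves, never from a script. Its argument "series" is a list of rows, each an object of numbers: "jaw": the closure, from 0 (fully open) to 1 (shut); "dx", "dy", "dz": the shift along the tool's x, y, z in mm; "turn": the turn about the tool's z in rad. A call has 1 to 5 rows; each row is the pose to reach, as a shift and turn from the pose commanded when the call began, along the tool's axes at that moment; what a row does not reach only later rows make up. A row lasts 1/12 s, in which the tool goes at most 41.7 mm and 7.16 degrees, less where a joint would pass 70% of its speed; a pose out of reach is approached as far as the arm can. A call with a gripper value outside its range is refused whole. The fingers move at their own pace and stop on an object; the grip force is fixed at half the most. Time passes only in rows, so rows that repeat a pose let the fingers close. It gives the time, the measured TCP pose, the force, the opening and the grip force at its end, in the units of the state.
- state(): the state, without advancing time (a new reading comes with each control period).
- grab_frame(name): name is "side" or "top" or "wrist"; returns a dict with "pixels" (400x640x3 uint8, red, green, blue), "mtx" (3x3 intrinsics, pixels), "camera_from_world" (4x4, takes a point from world to camera coordinates). Camera axes: x right, y down, z forward; pixel columns grow to the right and rows downward; lengths in m; the calibration is good to about 2 mm. A picture is of the moment at which its call begins. There is no depth.
- ticket.job_done(): hands the job in; it is judged then, once.
Trained networks look in a picture, given as the dict that the camera call returned (one of the last four; its "shot" number tells which), for a name from the list of things; names that differ only in an ending like _2 or _b are one class to them, and where a whole thing is asked for, a point or a joint stands for the part that bears it (a point fixed in the world has none). Each returns a list of dicts, best first, with "conf" (0 to 1); they miss things now and then, are a little off and sometimes report something else, mostly with a low value. They report only what shows in the picture. A call takes as long as a camera call. They do not tell look-alikes from the thing itself.
- spotter.outline_of(picture, target): "region" (400x640 bool, what is visible of it) and "extent" ([left, top, right, bottom] in pixels, round what is visible of it).
The state is a dict: "time": time; "joint_pos": joint angles; "joint_vel": joint speeds; "joint_efforts": joint torques, N m; "tool_pos": TCP position; "tool_rot": TCP orientation; "contact_force": force on the tool from outside, world axes, zero at the start; "ft_torque": the same for the moment, N m; "gripper_width": opening from 0.0 (shut) to 1.0 (fully open); "grasp_force": force on a finger pad.
Only numpy, scipy, OpenCV 4.12 (cv2) and the standard library are available. Lean on these libraries where they do the work, as an engineer would, in place of code of your own. Each camera call takes 0.05 s, during which the arm holds its last target. There are 200 camera calls.

## Working session

There is one attempt and no reset: what is moved stays moved. The work goes in short steps, Python scripts to look and compute and a tool call to move; the robot and the scene stay as the last step left them, time stands still between calls to the robot, and variables do not carry over. Pictures are saved under pics/ and viewed, at most 10 in all, crops included, and the job is handed in when it is done.

Besides the shell and the picture viewer there is one more tool, called after "Emit:" as name(argument=value, ...), one argument or row to a line, values as JSON. apply_moves: Moves the arm, as the interface text tells. Its arguments: {"type":"object","properties":{"series":{"type":"array","items":{"type":"object","properties":{"jaw":{"type":"number"},"dx":{"type":"number"},"dy":{"type":"number"},"dz":{"type":"number"},"turn":{"type":"number"}}}}},"required":["series"]}

```bash
ls; mkdir -p pics; cat > h.py <<'E'
import numpy as np, cv2, json
from plant import state, grab_frame, ticket, spotter
def ray(f,u,v):
    T=f["camera_from_world"];T=np.array(T);R=T[:3,:3];t=T[:3,3]
    d=R.T@np.linalg.inv(np.array(f["mtx"]))@np.array([u,v,1.]);return -R.T@t,d
def atz(f,u,v,z):
    c,d=ray(f,u,v);return c+d*(z-c[2])/d[2]
def proj(f,p):
    q=np.array(f["camera_from_world"])@np.append(p,1);q=np.array(f["mtx"])@q[:3];return q[:2]/q[2]
E
python3 - <<'E'
from h import *
fs={n:grab_frame(n) for n in("side","top")}
for n,f in fs.items():
    print(n,"cam",np.round(ray(f,320,200)[0],3))
    cv2.imwrite(f"pics/{n}0.png",f["pixels"][:,:,::-1])
    for k in("rack","stop","clamp_knob","bottle","organizer","jar","pill_box","clip_dish"):
        for o in spotter.outline_of(f,k):
            if o["conf"]>.25:
                ys,xs=np.nonzero(o["region"]);print(k,round(o["conf"],2),np.round(o["extent"]),round(xs.mean()),round(ys.mean()),len(xs))
s=state();print(s["time"],s["tool_pos"],s["tool_rot"],s["gripper_width"])
E
```

```text
pics
side cam [0.212 0.413 0.664]
rack 0.65 [318. 150. 433. 235.] 375 188 5115
stop 0.6 [339. 155. 399. 219.] 369 184 2030
bottle 0.69 [212. 200. 256. 274.] 238 237 2251
bottle 0.66 [177. 152. 217. 237.] 196 195 2677
organizer 0.27 [340. 152. 400. 215.] 369 184 2027
jar 0.79 [274. 251. 317. 308.] 295 280 2038
pill_box 0.96 [205. 323. 257. 364.] 229 343 1276
clip_dish 0.89 [395. 232. 440. 275.] 416 253 1576
top cam [4.45e-01 1.00e-03 1.05e+00]
rack 0.93 [333. 185. 460. 255.] 397 219 6371
rack 0.71 [382. 197. 400. 232.] 389 214 488
stop 0.87 [354. 188. 408. 240.] 380 216 1988
clamp_knob 0.72 [333. 184. 458. 254.] 397 219 6484
clamp_knob 0.67 [379. 197. 401. 231.] 389 214 524
bottle 0.74 [188. 178. 228. 218.] 207 197 1077
bottle 0.66 [222.  76. 269. 140.] 246 108 1754
organizer 0.95 [153. 169. 286. 303.] 221 237 11089
jar 0.88 [195. 240. 235. 272.] 215 256 1053
clip_dish 0.6 [323. 271. 365. 318.] 345 295 1644
0.9 [ 0.20948243 -0.5888352   0.25031984] [ 1.10882212e-05  9.85429227e-01  1.70085976e-01 -7.20692436e-06] 1.0018563150333615
```

View pics/side0.png

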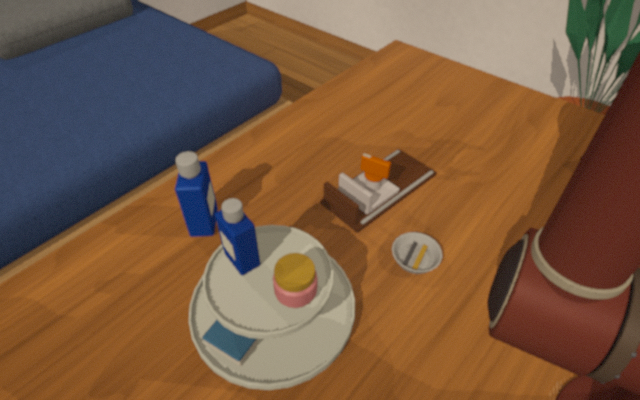

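View pics/top0.png

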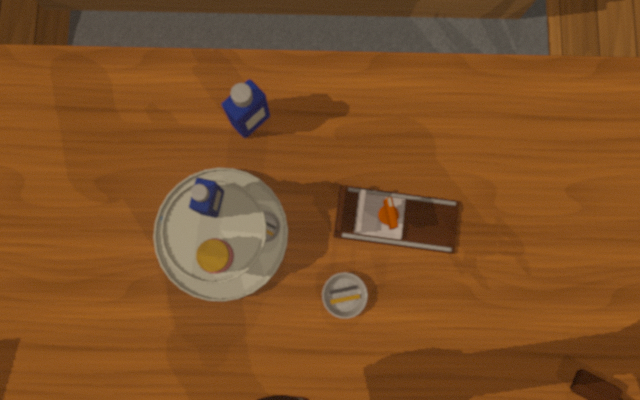

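Side view: the small bottle is on the upper tier at (238,237), with a larger look-alike on the dresser at (196,195). The jar is at (295,280), the pill box at (229,343), the rack at (375,188) with the knob at (375,168), and the big dish on the dresser at (416,253). 

Top view: the tier bottle is at (207,197) and the look-alike at (246,108). The rack is at (397,219) with its end wall on the left, the knob is at (389,214), and the smaller dish shows under the upper tier at (270,225). The bottle I need is the smaller one, on the upper tier.

```bash
cat >> h.py <<'E'
from scipy.optimize import minimize
def box(x0,x1,y0,y1,z0,z1): return np.array([[x,y,z] for x in(x0,x1) for y in(y0,y1) for z in(z0,z1)],float)
def cyl(r,z0,z1): a=np.linspace(0,2*np.pi,24,False);return np.array([[r*np.cos(t),r*np.sin(t),z] for t in a for z in(z0,z1)])
MOD={"bottle":[box(-.028,.028,-.018,.018,0,.098),cyl(.014,.098,.125)],
"rack":[box(-.055,.055,-.125,.125,0,.012),box(-.045,.045,.115,.125,0,.067)],
"bar":[box(-.007,.007,-.03,.03,.063,.1)],"jar":[cyl(.032,0,.056)]}
S=4
def render(f,name,p,z):
    c,s=np.cos(p[2]),np.sin(p[2]);R=np.array([[c,-s,0],[s,c,0],[0,0,1]])
    m=np.zeros((400*S,640*S),np.uint8)
    for b in MOD[name]:
        q=np.array([proj(f,R@v+[p[0],p[1],z]) for v in b])
        cv2.fillConvexPoly(m,cv2.convexHull(np.round(q*S+S/2).astype(np.int32)),255)
    return cv2.resize(m,(640,400),interpolation=cv2.INTER_AREA)/255.
def fit(views,name,p0,z):
    B=lambda m:cv2.GaussianBlur(m.astype(np.float32),(0,0),1.5)
    M=[B(m) for f,m in views]
    def cost(p): return sum(((B(render(f,name,p,z))-m)**2).sum()/m.sum() for (f,_),m in zip(views,M))
    best=None
    for d in(0,.4,-.4):
        x=np.array(p0)+[0,0,d]
        r=minimize(cost,x,method="Nelder-Mead",options=dict(initial_simplex=x+np.vstack([np.zeros(3),np.diag([.012,.012,.2])]),xatol=2e-4,fatol=1e-5))
        if best is None or r.fun<best.fun: best=r
    return best.x,best.fun
def hsv(f): return cv2.cvtColor(f["pixels"],cv2.COLOR_RGB2HSV)
def orange(f,roi):
    h=hsv(f);m=(h[...,0]>4)&(h[...,0]<17)&(h[...,1]>225)&(h[...,2]>150)
    k=np.zeros_like(m);l,t,r,b=roi;k[t:b,l:r]=m[t:b,l:r];return k
E
cat > m1.py <<'E'
from h import *
fs={n:grab_frame(n) for n in("side","top")}
def reg(n,k,u,v):
    o=[o for o in spotter.outline_of(fs[n],k) if o["region"][v-6:v+7,u-6:u+7].mean()>.5]
    return o[0]["region"] if o else None
def both(k,pu):
    return [(fs[n],r) for n in fs for r in [reg(n,k,*pu[n])] if r is not None]
t=fs["top"]
for k,pu,z,g in(("rack",{"side":(400,180),"top":(430,215)},0,0),("bottle",{"side":(238,240),"top":(207,197)},.104,1),("jar",{"side":(295,280),"top":(215,256)},.104,0)):
    v=both(k,pu);p0=list(atz(t,*pu["top"],z+.05)[:2])+[0.]
    if k=="rack":p0[:2]=atz(t,397,219,.01)[:2]
    print(k,len(v),[ (np.round(x,4),round(c,3)) for x,c in [fit(v,k,p0,z)]+[fit([w],k,p0,z) for w in v]])
v=[(fs["side"],orange(fs["side"],(350,140,400,195))),(fs["top"],orange(fs["top"],(370,190,410,240)))]
print([m.sum() for _,m in v]);p0=list(atz(t,389,214,.09)[:2])+[0.]
for a in(0,.8,-.8,1.5):print("bar",fit(v,"bar",p0[:2]+[a],0),fit(v[1:],"bar",p0[:2]+[a],0))
o=[o for o in spotter.outline_of(t,"organizer")][0]["extent"];print("org",atz(t,(o[0]+o[2])/2,(o[1]+o[3])/2,.03))
a=t["pixels"][160:300,140:300];b=t["pixels"][160:300,320:480]
cv2.imwrite("pics/crop1.png",cv2.resize(np.hstack([a,b]),(800,350),interpolation=cv2.INTER_CUBIC)[:,:,::-1])
E
python3 m1.py
```

```text
rack 2 [(array([ 0.5544, -0.1874, -0.1195]), np.float64(0.048)), (array([ 0.5551, -0.1859, -0.1206]), np.float64(0.041)), (array([ 0.5538, -0.1891, -0.1195]), np.float64(0.003))]
bottle 2 [(array([ 0.5702,  0.1774, -0.2484]), np.float64(0.026)), (array([ 0.5701,  0.1783, -0.2584]), np.float64(0.006)), (array([ 0.5695,  0.176 , -0.2044]), np.float64(0.009))]
jar 2 [(array([ 0.4688,  0.1621, -0.2221]), np.float64(0.141)), (array([ 0.4686,  0.1653, -0.0534]), np.float64(0.085)), (array([0.4684, 0.1607, 0.5386]), np.float64(0.037))]
[np.int64(511), np.int64(183)]
bar (array([ 0.55434258, -0.15950499, -1.07343796]), np.float64(0.8556746244430542)) (array([ 0.55125163, -0.15604468, -0.50224783]), np.float64(0.762919008731842))
bar (array([ 0.55509952, -0.15869971,  2.07506351]), np.float64(0.8562865853309631)) (array([ 0.55209923, -0.1606904 ,  2.05250358]), np.float64(0.704358696937561))
bar (array([ 0.55414572, -0.15739084, -1.03999175]), np.float64(0.8593982458114624)) (array([ 0.55219644, -0.16032294, -1.04393805]), np.float64(0.7045583128929138))
bar (array([ 0.55378097, -0.15858293,  2.0667591 ]), np.float64(0.8492234945297241)) (array([ 0.55398399, -0.15930156,  2.0592525 ]), np.float64(0.7053027749061584))
org [0.51345049 0.17109989 0.03      ]
```

View pics/crop1.png

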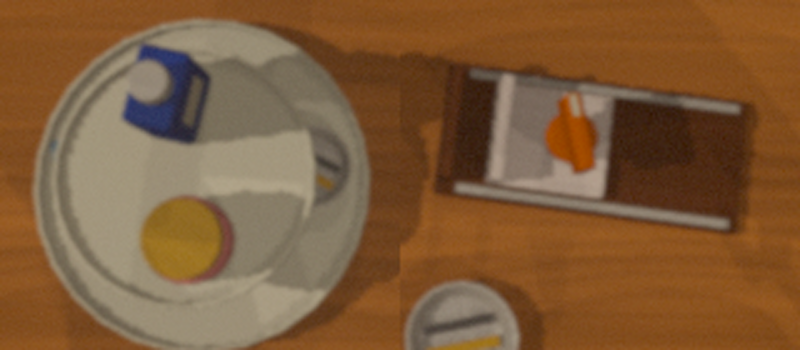

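The crop confirms it. On the tier, the bottle is at (165,95) and is smaller than the look-alike standing on the dresser. The smaller dish is on the lower tier at (325,165), and the larger one at (460,330) is on the dresser. The wing bar runs from (572,95) to (585,170), nearly across the rack, so the knob is at about 1.28 rad (clamped). I'm moving over the knob.

Emit:
apply_moves(
  series=[
    {"dx":31,"dy":-19},
    {"dx":62,"dy":-39},
    {"dx":94,"dy":-58},
    {"dx":125,"dy":-78},
    {"dx":156,"dy":-97},
  ],
)

```text
invalid input at $.series[0]: expected keys jaw, dx, dy, dz, turn
```

Emit:
apply_moves(
  series=[
    {"dx":31,"dy":-19},
    {"dx":62,"dy":-39},
    {"dx":94,"dy":-58},
    {"dx":125,"dy":-78},
    {"dx":156,"dy":-97},
  ],
)

```text
invalid input at $.series[0]: expected keys jaw, dx, dy, dz, turn
```

Emit:
apply_moves(
  series=[
    {"dx":31,"dy":-19,"turn":0.06},
    {"dx":62,"dy":-39,"turn":0.12},
    {"dx":94,"dy":-58,"turn":0.17},
    {"dx":125,"dy":-78,"turn":0.17},
    {"dx":156,"dy":-97,"turn":0.17},
  ],
)

```text
invalid input at $.series[0]: expected keys jaw, dx, dy, dz, turn
```

```bash
python3 - <<'E'
from h import *
f=grab_frame("wrist");cv2.imwrite("pics/w1.png",f["pixels"][:,:,::-1]);print(ray(f,320,200)[0],atz(f,320,200,0))
m=orange(f,(0,0,640,400));n,l,st,c=cv2.connectedComponentsWithStats(m.astype(np.uint8));print(st[st[:,4]>100],proj(f,np.array([.553,-.159,.1])))
s=state();print(s["time"],s["tool_pos"],s["tool_rot"],s["joint_pos"])
E
```

```text
[ 0.27253482 -0.56584537  0.37424424] [ 0.17768652 -0.60970403  0.        ]
[[     0      0    640    400 256000]] [-337.40713584 -831.50278656]
1.4 [ 0.20948967 -0.58880755  0.25028515] [-3.04093605e-05  9.85431663e-01  1.70071854e-01  2.08224889e-05] [-1.34800228e+00  5.26985723e-02  1.61293228e+00  4.49451859e-05
  1.47602038e+00 -1.19015378e-01]
```

View pics/w1.png

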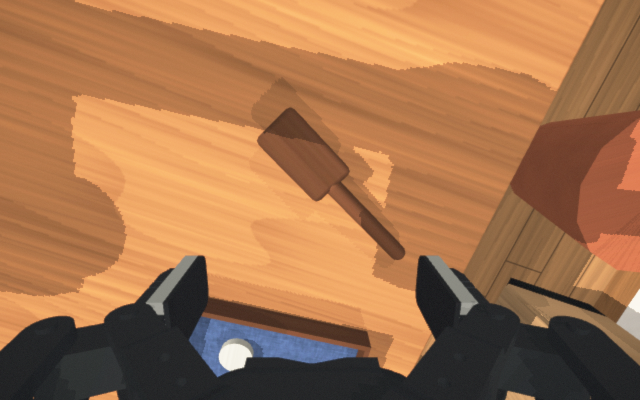

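The move calls were refused because every key is required. The wrist picture only shows the brush at (325,180) at the start pose. I'm sending the moves again with all keys.

Emit:
apply_moves(
  series=[
    {"jaw":0,"dx":31,"dy":-19,"dz":0,"turn":0},
    {"jaw":0,"dx":62,"dy":-39,"dz":0,"turn":0},
    {"jaw":0,"dx":94,"dy":-58,"dz":0,"turn":0},
    {"jaw":0,"dx":125,"dy":-78,"dz":0,"turn":0},
    {"jaw":0,"dx":156,"dy":-97,"dz":0,"turn":0},
  ],
)

```text
time: 1.82
tool_pos: [0.3247, -0.4437, 0.2504]
tool_rot: [0.0, 0.985, 0.17, 0.0]
contact_force: [-0.3, -0.8, 0.5]
gripper_width: 0.995
grasp_force: 0.0
```

Emit:
apply_moves(
  series=[
    {"jaw":0,"dx":31,"dy":-19,"dz":0,"turn":0},
    {"jaw":0,"dx":62,"dy":-39,"dz":0,"turn":0},
    {"jaw":0,"dx":94,"dy":-58,"dz":0,"turn":0},
    {"jaw":0,"dx":125,"dy":-78,"dz":0,"turn":0},
    {"jaw":0,"dx":156,"dy":-97,"dz":0,"turn":0},
  ],
)

```text
time: 2.23
tool_pos: [0.4393, -0.2998, 0.2506]
tool_rot: [0.0, 0.985, 0.17, 0.0]
contact_force: [0.6, -0.9, -0.5]
gripper_width: 0.998
grasp_force: 0.0
```

Emit:
apply_moves(
  series=[
    {"jaw":0,"dx":31,"dy":-19,"dz":0,"turn":0.06},
    {"jaw":0,"dx":62,"dy":-39,"dz":0,"turn":0.12},
    {"jaw":0,"dx":94,"dy":-58,"dz":0,"turn":0.17},
    {"jaw":0,"dx":125,"dy":-78,"dz":0,"turn":0.17},
    {"jaw":0,"dx":156,"dy":-97,"dz":0,"turn":0.17},
  ],
)

```text
time: 2.65
tool_pos: [0.5538, -0.156, 0.2505]
tool_rot: [0.0, 0.996, 0.086, 0.0]
contact_force: [0.2, 0.4, 0.2]
gripper_width: 0.998
grasp_force: 0.0
```

```bash
python3 - <<'E'
from h import *
f=grab_frame("wrist");cv2.imwrite("pics/w2.png",f["pixels"][:,:,::-1]);print(ray(f,320,200)[0],atz(f,320,200,0))
m=orange(f,(0,0,640,400));n,l,st,c=cv2.connectedComponentsWithStats(m.astype(np.uint8));print(st[st[:,4]>100],proj(f,np.array([.553,-.159,.1])))
s=state();print(s["time"],s["tool_pos"],s["tool_rot"],s["joint_pos"])
E
```

```text
[ 0.61970856 -0.14416889  0.37452008] [ 0.51896864 -0.17153298  0.        ]
[[     0      0    640    400 256000]] [315.20219257 190.54103052]
2.7 [ 0.55667925 -0.15143788  0.25050196] [-0.00178377  0.9961005   0.08818942  0.00180089] [-0.39678584 -0.06255654  1.72742579  0.00485761  1.47520175  0.99694168]
```

View pics/w2.png

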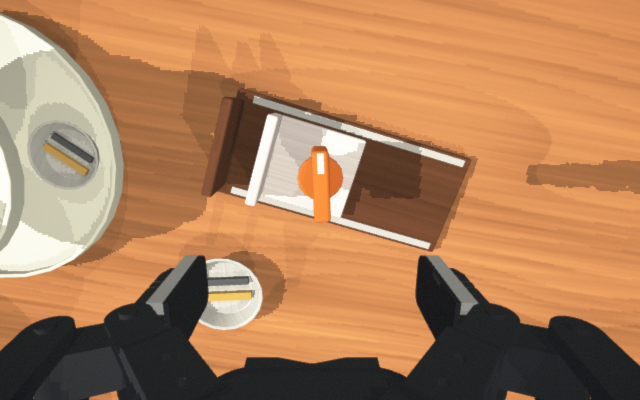

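The wrist view shows the wing bar from (320,147) to (321,222), the stop's white face at (262,160) and the end wall at (222,145). The arm was still settling when this was taken, so I'm measuring again.

```bash
python3 - <<'E'
from h import *
f=grab_frame("wrist");f=grab_frame("wrist")
print(hsv(f)[205,320],hsv(f)[180,340],hsv(f)[180,303],hsv(f)[160,320],hsv(f)[100,350])
h=hsv(f);m=np.zeros((400,640),bool);k=(h[...,0]<=15)&(h[...,1]>200)&(h[...,2]>140);k|=(h[...,1]<60)&(h[...,2]>235)
m[130:240,280:360]=k[130:240,280:360]
MOD["bar"]=[box(-.007,.007,-.03,.03,.063,.1),cyl(.021,.05,.063)]
for a in(1.6,-1.2,-1.5):print("bar",m.sum(),fit([(f,m)],"bar",[.553,-.159,a],0))
for o in spotter.outline_of(f,"rack")[:1]: print(o["conf"],o["extent"],fit([(f,o["region"])],"rack",[.554,-.188,-.12],0))
for o in spotter.outline_of(f,"stop")[:2]: print(o["conf"],o["extent"])
s=state();print(s["time"],s["tool_pos"],s["tool_rot"])
cv2.imwrite("pics/w3.png",cv2.resize(f["pixels"][80:260,190:480],None,fx=2.7,fy=2.7,interpolation=cv2.INTER_CUBIC)[:,:,::-1])
E
```

```text
[ 14 191 252] [ 11 201 216] [ 13 195 247] [ 28  12 253] [ 13 150 226]
bar 1715 (array([ 0.57300093, -0.17366604,  1.77528127]), np.float64(0.8110783100128174))
bar 1715 (array([ 0.57387181, -0.17370632, -1.36702179]), np.float64(0.8110387325286865))
bar 1715 (array([ 0.57291134, -0.17348758, -1.34009298]), np.float64(0.8126052021980286))
0.98 [202.1, 86.5, 471.7, 257.0] (array([ 0.55319026, -0.18753237, -0.11788753]), np.float64(0.0021000055130571127))
0.87 [245.5, 118.0, 367.4, 225.7]
2.9 [ 0.55270102 -0.15790626  0.25017756] [ 1.61470941e-04  9.96294537e-01  8.60063431e-02 -2.79291206e-04]
```

View pics/w3.png

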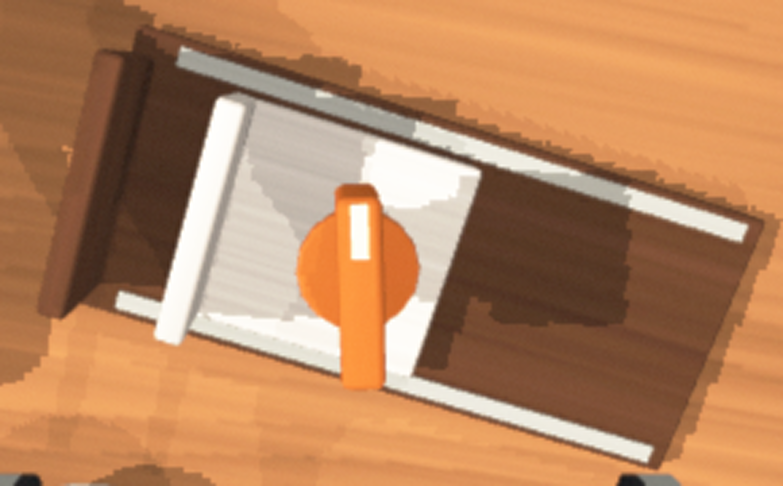

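The enlarged view shows the bar's top face from (357,199) to (364,387) in the crop, and the top left edge of the stop from (217,97) to (157,340). I'm converting these to positions.

```bash
python3 - <<'E'
from h import *
f=grab_frame("wrist")
P=lambda x,y,z:atz(f,190+x/2.7,80+y/2.7,z)
R=np.array([.5534,-.188]);a=-.119;X=np.array([np.cos(a),np.sin(a)]);Y=np.array([-np.sin(a),np.cos(a)])
loc=lambda p:np.round([(p[:2]-R)@X,(p[:2]-R)@Y],4)
A,B=P(357,199,.1),P(364,387,.1)
print("bar",A,B,np.linalg.norm(A-B),"mid",(A+B)/2,loc((A+B)/2),"yaw",np.arctan2(*(A-B)[1::-1]))
print("stop face",loc(P(217,97,.065)),loc(P(157,340,.065)),"endwall outer",loc(P(105,50,.067)),loc(P(40,310,.067)),"collar",loc(P(358,268,.063)),(P(358,268,.063)))
E
```

```text
bar [ 0.58206564 -0.16110186  0.1       ] [ 0.52568258 -0.17360256  0.1       ] 0.0577522069964613 mid [ 0.55387411 -0.16735221  0.1       ] [-0.002   0.0206] yaw 0.21818083883526654
stop face [0.0391 0.0799] [-0.0447  0.0787] endwall outer [0.0429 0.1168] [-0.0451  0.1187] collar [-0.0015  0.0203] [ 0.55435134 -0.16764611  0.063     ]
```

```bash
python3 - <<'E'
from h import *
f=grab_frame("wrist");print(state()["tool_pos"])
o=spotter.outline_of(f,"rack")[0];p,c=fit([(f,o["region"])],"rack",[.554,-.188,-.12],0);print(p,c,o["extent"])
t=grab_frame("top");ot=spotter.outline_of(t,"rack")[0];pt,ct=fit([(t,ot["region"])],"rack",[.554,-.188,-.12],0);print(pt,ct)
im=cv2.resize(f["pixels"][80:260,190:480],None,fx=2.7,fy=2.7,interpolation=cv2.INTER_CUBIC)[:,:,::-1].copy()
def ln(a,b,col):
    q=[tuple(int(v) for v in ((proj(f,x)-[190,80]+.5)*2.7)) for x in(a,b)];cv2.line(im,q[0],q[1],col,1)
def W(x,y,z):
    ca,sa=np.cos(p[2]),np.sin(p[2]);return np.array([p[0]+ca*x-sa*y,p[1]+sa*x+ca*y,z])
for y in(.115,.125): ln(W(-.045,y,.067),W(.045,y,.067),(0,0,255))
for y in(-.125,.125): ln(W(-.055,y,.012),W(.055,y,.012),(0,255,0))
for x in(-.055,.055): ln(W(x,-.125,.012),W(x,.125,.012),(0,255,0))
ln(W(-.045,.0805,.065),W(.045,.0805,.065),(255,0,0))
for y in(.021,):
    ln(W(-.03,y,.1),W(.03,y,.1),(255,0,255))
cv2.imwrite("pics/w4.png",im)
E
```

```text
[ 0.55230815 -0.1587229   0.25027382]
[ 0.55316286 -0.18790342 -0.11561059] 0.0028073813300579786 [198.6, 84.9, 466.8, 252.3]
[ 0.5509407  -0.18726751 -0.15243721] 0.6357742547988892
```

View pics/w4.png

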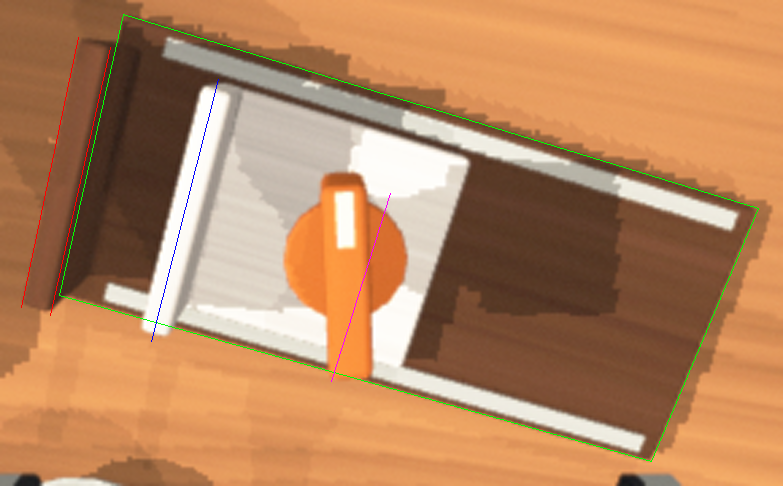

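The overlay fits: rack at (0.553,-0.188), yaw -0.116. The stop edge shows at (205,87) and the bar is centred at (347,282), which puts the gap at about 30 mm and the knob at about (0.556,-0.163). Descending on it.

Emit:
apply_moves(
  series=[
    {"jaw":0,"dx":3,"dy":4.5,"dz":25,"turn":-0.045},
    {"jaw":0,"dx":3,"dy":4.5,"dz":50,"turn":-0.045},
    {"jaw":0,"dx":3,"dy":4.5,"dz":75,"turn":-0.045},
    {"jaw":0,"dx":3,"dy":4.5,"dz":95,"turn":-0.045},
    {"jaw":0,"dx":3,"dy":4.5,"dz":110,"turn":-0.045},
  ],
)

```text
time: 3.57
tool_pos: [0.5552, -0.1621, 0.1379]
tool_rot: [-0.001, 0.994, 0.107, -0.001]
contact_force: [-0.8, 0.2, 0.2]
gripper_width: 0.998
grasp_force: 0.0
```

Emit:
apply_moves(
  series=[
    {"jaw":0,"dx":0,"dy":0,"dz":15,"turn":0},
    {"jaw":0,"dx":0,"dy":0,"dz":30,"turn":0},
    {"jaw":0,"dx":0,"dy":0,"dz":45,"turn":0},
    {"jaw":0,"dx":0,"dy":0,"dz":52,"turn":0},
    {"jaw":0,"dx":0,"dy":0,"dz":52,"turn":0},
  ],
)

```text
time: 3.98
tool_pos: [0.555, -0.1617, 0.0862]
tool_rot: [-0.001, 0.994, 0.108, -0.002]
contact_force: [-0.2, 0.4, -0.3]
gripper_width: 0.999
grasp_force: 0.0
```

Emit:
apply_moves(
  series=[
    {"jaw":0.5,"dx":0,"dy":0,"dz":0,"turn":0},
    {"jaw":1,"dx":0,"dy":0,"dz":0,"turn":0},
    {"jaw":1,"dx":0,"dy":0,"dz":0,"turn":0},
    {"jaw":1,"dx":0,"dy":0,"dz":0,"turn":0},
    {"jaw":1,"dx":0,"dy":0,"dz":0,"turn":0},
  ],
)

```text
time: 4.4
tool_pos: [0.5571, -0.1619, 0.0892]
tool_rot: [0.0, 0.994, 0.108, 0.001]
contact_force: [-0.3, -0.1, 0.1]
gripper_width: 0.299
grasp_force: 0.0
```

Emit:
apply_moves(
  series=[
    {"jaw":1,"dx":0,"dy":0,"dz":0,"turn":0},
    {"jaw":1,"dx":0,"dy":0,"dz":0,"turn":0},
    {"jaw":1,"dx":0,"dy":0,"dz":0,"turn":0},
    {"jaw":1,"dx":0,"dy":0,"dz":0,"turn":0},
  ],
)

```text
time: 4.73
tool_pos: [0.5573, -0.162, 0.0892]
tool_rot: [0.0, 0.994, 0.108, 0.001]
contact_force: [1.3, -0.4, 2.9]
gripper_width: 0.149
grasp_force: 60.9
```

Emit:
apply_moves(
  series=[
    {"jaw":1,"dx":0,"dy":0,"dz":0,"turn":-0.1},
    {"jaw":1,"dx":0,"dy":0,"dz":0,"turn":-0.2},
    {"jaw":1,"dx":0,"dy":0,"dz":0,"turn":-0.3},
    {"jaw":1,"dx":0,"dy":0,"dz":0,"turn":-0.4},
    {"jaw":1,"dx":0,"dy":0,"dz":0,"turn":-0.5},
  ],
)

```text
time: 5.15
tool_pos: [0.5573, -0.1621, 0.0891]
tool_rot: [0.001, 0.936, 0.353, 0.001]
contact_force: [1.1, -0.6, 3.4]
gripper_width: 0.158
grasp_force: 61.0
```

Emit:
apply_moves(
  series=[
    {"jaw":1,"dx":0,"dy":0,"dz":0,"turn":-0.1},
    {"jaw":1,"dx":0,"dy":0,"dz":0,"turn":-0.2},
    {"jaw":1,"dx":0,"dy":0,"dz":0,"turn":-0.3},
    {"jaw":1,"dx":0,"dy":0,"dz":0,"turn":-0.4},
    {"jaw":1,"dx":0,"dy":0,"dz":0,"turn":-0.5},
  ],
)

```text
time: 5.57
tool_pos: [0.5573, -0.1621, 0.0892]
tool_rot: [0.001, 0.819, 0.573, 0.0]
contact_force: [2.0, -1.8, 2.8]
gripper_width: 0.151
grasp_force: 61.0
```

Emit:
apply_moves(
  series=[
    {"jaw":1,"dx":0,"dy":0,"dz":0,"turn":-0.04},
    {"jaw":1,"dx":0,"dy":0,"dz":0,"turn":-0.06},
    {"jaw":1,"dx":0,"dy":0,"dz":0,"turn":-0.06},
    {"jaw":1,"dx":0,"dy":0,"dz":0,"turn":-0.06},
  ],
)

```text
time: 5.9
tool_pos: [0.5573, -0.1621, 0.0891]
tool_rot: [0.001, 0.803, 0.596, 0.0]
contact_force: [2.1, -2.6, 5.6]
gripper_width: 0.152
grasp_force: 61.2
```

```bash
python3 -c "
from h import *
s=state();q=s['tool_rot'];print(s['tool_pos'],2*np.arctan2(q[2],q[1]),s['contact_force'],s['ft_torque'],s['gripper_width'],s['joint_pos'])"
```

```text
[ 0.55730003 -0.16212702  0.08909929] 1.276365356365533 [ 2.0875902  -2.56608218  5.62017079] [-0.17007361 -0.21295823  0.06882016] 0.15204535062303307 [-4.11178809e-01  1.00532725e-01  1.84565630e+00 -2.74357878e-04
  1.19343341e+00 -1.16646997e-01]
```

Emit:
apply_moves(
  series=[
    {"jaw":1,"dx":-10.6,"dy":1.9,"dz":0,"turn":0},
    {"jaw":1,"dx":-21.2,"dy":3.8,"dz":0,"turn":0},
    {"jaw":1,"dx":-31.8,"dy":5.7,"dz":0,"turn":0},
    {"jaw":1,"dx":-42.4,"dy":7.6,"dz":0,"turn":0},
    {"jaw":1,"dx":-53,"dy":9.6,"dz":0,"turn":0},
  ],
)

```text
time: 6.32
tool_pos: [0.551, -0.2151, 0.0891]
tool_rot: [-0.0, 0.803, 0.596, 0.001]
contact_force: [1.8, 1.5, 6.5]
gripper_width: 0.157
grasp_force: 61.4
```

Emit:
apply_moves(
  series=[
    {"jaw":1,"dx":0,"dy":0,"dz":0,"turn":0},
    {"jaw":1,"dx":0,"dy":0,"dz":0,"turn":0},
    {"jaw":1,"dx":0,"dy":0,"dz":0,"turn":0},
  ],
)

```text
time: 6.57
tool_pos: [0.5509, -0.2158, 0.0891]
tool_rot: [0.001, 0.803, 0.596, 0.0]
contact_force: [1.8, -1.6, 5.6]
gripper_width: 0.154
grasp_force: 61.4
```

```bash
python3 - <<'E'
from h import *
f=grab_frame("wrist");s=state();q=s['tool_rot'];print(s['time'],s['tool_pos'],2*np.arctan2(q[2],q[1]),s['contact_force'],s['gripper_width'])
cv2.imwrite("pics/w5.png",f["pixels"][:,:,::-1])
E
```

```text
6.6167 [ 0.55094187 -0.21565123  0.08910448] 1.2761096037559165 [ 1.6831601  -1.26771329  5.57095691] 0.15373469025093725
```

View pics/w5.png

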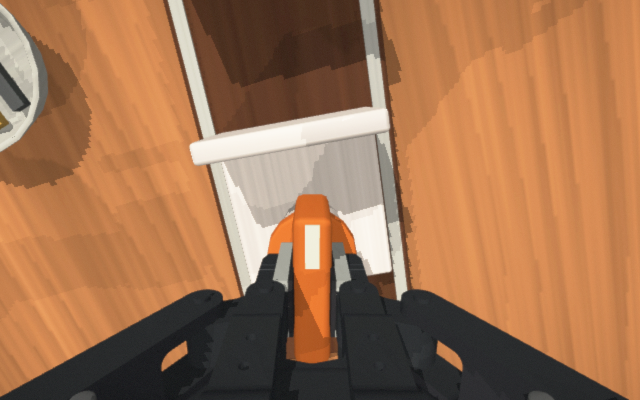

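The stop slid back freely. The view shows the white face at (290,135), well clear, and the knob gripped nearly in line with the rack. Releasing it and going above the bottle.

Emit:
apply_moves(
  series=[
    {"jaw":0.5,"dx":0,"dy":0,"dz":0,"turn":0},
    {"jaw":0,"dx":0,"dy":0,"dz":0,"turn":0},
    {"jaw":0,"dx":0,"dy":0,"dz":0,"turn":0},
    {"jaw":0,"dx":0,"dy":0,"dz":-12,"turn":0},
    {"jaw":0,"dx":0,"dy":0,"dz":-32,"turn":0},
  ],
)

```text
time: 7.03
tool_pos: [0.5481, -0.2138, 0.1176]
tool_rot: [-0.003, 0.803, 0.596, -0.002]
contact_force: [-0.6, 0.1, 0.1]
gripper_width: 0.852
grasp_force: 0.0
```

Emit:
apply_moves(
  series=[
    {"jaw":0,"dx":0,"dy":0,"dz":-25,"turn":0},
    {"jaw":0,"dx":0,"dy":0,"dz":-60,"turn":0},
    {"jaw":0,"dx":0,"dy":0,"dz":-95,"turn":0},
    {"jaw":0,"dx":0,"dy":0,"dz":-130,"turn":0},
    {"jaw":0,"dx":0,"dy":0,"dz":-165,"turn":0},
  ],
)

```text
time: 7.45
tool_pos: [0.5499, -0.2148, 0.2875]
tool_rot: [-0.0, 0.803, 0.596, -0.0]
contact_force: [-0.4, 0.5, 1.0]
gripper_width: 1.0
grasp_force: 0.0
```

Emit:
apply_moves(
  series=[
    {"jaw":0,"dx":38,"dy":-10,"dz":-14,"turn":0.12},
    {"jaw":0,"dx":76,"dy":-19,"dz":-14,"turn":0.24},
    {"jaw":0,"dx":115,"dy":-29,"dz":-14,"turn":0.36},
    {"jaw":0,"dx":153,"dy":-38,"dz":-14,"turn":0.48},
    {"jaw":0,"dx":191,"dy":-48,"dz":-14,"turn":0.6},
  ],
)

```text
time: 7.87
tool_pos: [0.5593, -0.02, 0.3001]
tool_rot: [0.0, 0.942, 0.335, 0.0]
contact_force: [0.5, 0.7, 0.2]
gripper_width: 1.002
grasp_force: 0.0
```

Emit:
apply_moves(
  series=[
    {"jaw":0,"dx":26,"dy":-29,"dz":0,"turn":0.12},
    {"jaw":0,"dx":52,"dy":-59,"dz":0,"turn":0.24},
    {"jaw":0,"dx":78,"dy":-88,"dz":0,"turn":0.36},
    {"jaw":0,"dx":104,"dy":-118,"dz":0,"turn":0.48},
    {"jaw":0,"dx":130,"dy":-147,"dz":0,"turn":0.6},
  ],
)

```text
time: 8.28
tool_pos: [0.5659, 0.1717, 0.2999]
tool_rot: [-0.0, 0.999, 0.052, -0.0]
contact_force: [0.2, 0.1, 0.1]
gripper_width: 1.001
grasp_force: 0.0
```

Emit:
apply_moves(
  series=[
    {"jaw":0,"dx":0,"dy":0,"dz":0,"turn":0.12},
    {"jaw":0,"dx":0,"dy":0,"dz":0,"turn":0.24},
    {"jaw":0,"dx":0,"dy":0,"dz":0,"turn":0.326},
    {"jaw":0,"dx":0,"dy":0,"dz":0,"turn":0.326},
    {"jaw":0,"dx":0,"dy":0,"dz":0,"turn":0.326},
  ],
)

```text
time: 8.7
tool_pos: [0.5663, 0.1698, 0.2996]
tool_rot: [-0.0, 0.994, -0.107, -0.0]
contact_force: [-0.0, -0.1, -0.6]
gripper_width: 1.002
grasp_force: 0.0
```

```bash
cat > m2.py <<'E'
from h import *
for i in range(4): f=grab_frame("wrist")
cv2.imwrite("pics/w6.png",f["pixels"][:,:,::-1])
s=state();q=s['tool_rot'];print(s['time'],s['tool_pos'],2*np.arctan2(q[2],q[1]),s['gripper_width'],s['joint_pos'][5])
fs={n:grab_frame(n) for n in("side","top")};fs["wrist"]=f
v=[]
for n,g in fs.items():
    for o in spotter.outline_of(g,"bottle"):
        r=render(g,"bottle",[.570,.177,-.25],.104)>.5;iou=(r&o["region"]).sum()/(r|o["region"]).sum()
        print(n,round(o["conf"],2),o["extent"],round(iou,2))
        if iou>.4: v.append((g,o["region"]));print(fit([v[-1]],"bottle",[.570,.177,-.25],.104))
if v:print("all",fit(v,"bottle",[.570,.177,-.25],.104))
E
python3 m2.py
```

```text
8.9 [0.56657839 0.16946889 0.29942839] -0.21550013899634063 0.9997452292380894 1.9511240848213542
side 0.79 [215.7, 203.1, 259.1, 276.1] 0.9
(array([ 0.56886799,  0.17900169, -0.2816696 ]), np.float64(0.01989251933991909))
side 0.71 [176.5, 162.0, 215.1, 233.8] 0.0
top 0.78 [210.0, 199.3, 222.5, 218.9] 0.15
top 0.59 [222.1, 81.0, 268.9, 139.8] 0.0
wrist 0.95 [272.5, 145.9, 326.5, 247.4] 0.93
(array([ 0.56959801,  0.1766968 , -0.19694723]), np.float64(0.013049601577222347))
wrist 0.58 [293.4, 0.0, 327.7, 13.2] 0.0
all (array([ 0.56967253,  0.17715992, -0.23676071]), np.float64(0.05140012130141258))
```

View pics/w6.png

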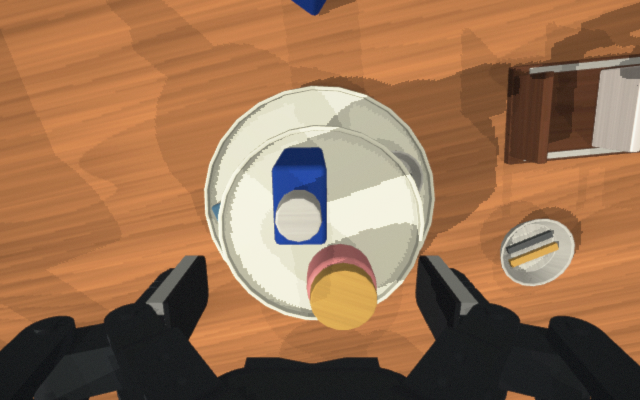

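The wrist view shows the bottle at (299,200) with its sides square to the jaws, the jar at (343,290) clear of the finger paths, and the look-alike at (310,5). The fit gives the bottle at (0.5695,0.177), yaw about -0.2. Descending to grasp it.

Emit:
apply_moves(
  series=[
    {"jaw":0,"dx":1.5,"dy":-7.5,"dz":0,"turn":-0.012},
    {"jaw":0,"dx":1.5,"dy":-7.5,"dz":15,"turn":-0.012},
    {"jaw":0,"dx":1.5,"dy":-7.5,"dz":35,"turn":-0.012},
    {"jaw":0,"dx":1.5,"dy":-7.5,"dz":60,"turn":-0.012},
    {"jaw":0,"dx":1.5,"dy":-7.5,"dz":80,"turn":-0.012},
  ],
)

```text
time: 9.57
tool_pos: [0.569, 0.1769, 0.2165]
tool_rot: [0.0, 0.995, -0.102, -0.001]
contact_force: [-0.2, 0.1, -0.0]
gripper_width: 1.004
grasp_force: 0.0
```

Emit:
apply_moves(
  series=[
    {"jaw":0,"dx":0,"dy":0,"dz":15,"turn":0},
    {"jaw":0,"dx":0,"dy":0,"dz":28,"turn":0},
    {"jaw":0,"dx":0,"dy":0,"dz":36,"turn":0},
    {"jaw":0,"dx":0,"dy":0,"dz":36,"turn":0},
    {"jaw":0,"dx":0,"dy":0,"dz":36,"turn":0},
  ],
)

```text
time: 9.98
tool_pos: [0.5697, 0.1768, 0.1831]
tool_rot: [0.0, 0.995, -0.102, -0.0]
contact_force: [0.2, -0.1, 0.2]
gripper_width: 1.0
grasp_force: 0.0
```

Emit:
apply_moves(
  series=[
    {"jaw":0.3,"dx":0,"dy":0,"dz":0,"turn":0},
    {"jaw":0.4,"dx":0,"dy":0,"dz":0,"turn":0},
    {"jaw":0.5,"dx":0,"dy":0,"dz":0,"turn":0},
    {"jaw":0.6,"dx":0,"dy":0,"dz":0,"turn":0},
    {"jaw":0.7,"dx":0,"dy":0,"dz":0,"turn":0},
  ],
)

```text
time: 10.4
tool_pos: [0.5703, 0.1768, 0.1844]
tool_rot: [-0.0, 0.995, -0.102, 0.001]
contact_force: [-0.2, 0.3, 2.2]
gripper_width: 0.415
grasp_force: 60.8
```

Emit:
apply_moves(
  series=[
    {"jaw":0.9,"dx":0,"dy":0,"dz":0,"turn":0},
    {"jaw":1,"dx":0,"dy":0,"dz":0,"turn":0},
    {"jaw":1,"dx":0,"dy":0,"dz":0,"turn":0},
    {"jaw":1,"dx":0,"dy":0,"dz":0,"turn":0},
  ],
)

```text
time: 10.73
tool_pos: [0.5703, 0.1768, 0.1844]
tool_rot: [-0.0, 0.995, -0.102, 0.001]
contact_force: [0.6, 0.1, 5.9]
gripper_width: 0.411
grasp_force: 60.9
```

```bash
python3 - <<'E'
from h import *
s=state();q=s['tool_rot'];print(s['time'],s['tool_pos'],2*np.arctan2(q[2],q[1]),s['contact_force'],s['gripper_width'],s['grasp_force'],s['joint_pos'])
f=grab_frame("wrist");g=grab_frame("side")
for n,k in(("wrist",f),("side",g)):
    for o in spotter.outline_of(k,"bottle")[:2]: print(n,o["conf"],o["extent"],fit([(k,o["region"])],"bottle",[.5695,.177,-.2],.104) if o["conf"]>.6 else "")
E
```

```text
10.7333 [0.57027603 0.17684487 0.18437468] -0.20409570268657154 [0.55023284 0.09854111 5.94972157] 0.4109381533705428 60.85443377494812 [ 1.76112105e-01  3.48421816e-02  1.74340523e+00 -1.83234597e-05
  1.36152935e+00  1.95100792e+00]
wrist 0.61 [259.2, 173.5, 365.2, 364.7] (array([ 0.57898142,  0.17495016, -0.20753123]), np.float64(0.19816593825817108))
side 0.77 [223.8, 206.3, 259.2, 274.8] (array([ 0.56279696,  0.17908477, -0.51302524]), np.float64(0.15784871578216553))
side 0.63 [176.3, 152.1, 215.8, 235.7] (array([ 0.69777395,  0.16771044, -0.48789726]), np.float64(0.6812193393707275))
```

The bottle is gripped: the opening reads 35 mm and the pads 61 N. Lifting it, then carrying it over the bay while turning it.

Emit:
apply_moves(
  series=[
    {"jaw":1,"dx":0,"dy":0,"dz":-8,"turn":0},
    {"jaw":1,"dx":0,"dy":0,"dz":-25,"turn":0},
    {"jaw":1,"dx":0,"dy":0,"dz":-50,"turn":0},
    {"jaw":1,"dx":0,"dy":0,"dz":-78,"turn":0},
    {"jaw":1,"dx":0,"dy":0,"dz":-100,"turn":0},
  ],
)

```text
time: 11.35
tool_pos: [0.569, 0.1766, 0.2835]
tool_rot: [0.0, 0.995, -0.102, -0.001]
contact_force: [0.3, -0.8, -0.9]
gripper_width: 0.415
grasp_force: 60.1
```

Emit:
apply_moves(
  series=[
    {"jaw":1,"dx":2,"dy":13,"dz":0,"turn":-0.083},
    {"jaw":1,"dx":6,"dy":33,"dz":0,"turn":-0.166},
    {"jaw":1,"dx":9,"dy":53,"dz":0,"turn":-0.249},
    {"jaw":1,"dx":13,"dy":73,"dz":0,"turn":-0.332},
    {"jaw":1,"dx":16.7,"dy":93.5,"dz":0,"turn":-0.415},
  ],
)

```text
time: 11.77
tool_pos: [0.566, 0.081, 0.2816]
tool_rot: [-0.0, 0.994, 0.108, -0.002]
contact_force: [0.6, 0.6, -3.0]
gripper_width: 0.41
grasp_force: 60.2
```

Emit:
apply_moves(
  series=[
    {"jaw":1,"dx":-4.5,"dy":18.5,"dz":0,"turn":-0.083},
    {"jaw":1,"dx":-9,"dy":37,"dz":0,"turn":-0.166},
    {"jaw":1,"dx":-13.5,"dy":55.5,"dz":0,"turn":-0.249},
    {"jaw":1,"dx":-18,"dy":74,"dz":0,"turn":-0.332},
    {"jaw":1,"dx":-22.4,"dy":92.4,"dz":0,"turn":-0.415},
  ],
)

```text
time: 12.18
tool_pos: [0.5634, -0.0141, 0.2816]
tool_rot: [-0.001, 0.951, 0.31, -0.002]
contact_force: [0.8, 0.4, -2.8]
gripper_width: 0.412
grasp_force: 60.2
```

Emit:
apply_moves(
  series=[
    {"jaw":1,"dx":-13,"dy":17,"dz":0,"turn":-0.083},
    {"jaw":1,"dx":-26,"dy":34,"dz":0,"turn":-0.166},
    {"jaw":1,"dx":-38,"dy":50,"dz":0,"turn":-0.249},
    {"jaw":1,"dx":-49,"dy":64,"dz":0,"turn":-0.332},
    {"jaw":1,"dx":-57.2,"dy":74.8,"dz":0,"turn":-0.415},
  ],
)

```text
time: 12.6
tool_pos: [0.5609, -0.1086, 0.2815]
tool_rot: [-0.001, 0.867, 0.499, -0.001]
contact_force: [-0.5, -0.2, -2.4]
gripper_width: 0.419
grasp_force: 60.2
```

Emit:
apply_moves(
  series=[
    {"jaw":1,"dx":0,"dy":0,"dz":0,"turn":-0.1},
    {"jaw":1,"dx":0,"dy":0,"dz":0,"turn":-0.2},
    {"jaw":1,"dx":0,"dy":0,"dz":0,"turn":-0.3},
    {"jaw":1,"dx":0,"dy":0,"dz":0,"turn":-0.39},
    {"jaw":1,"dx":0,"dy":0,"dz":0,"turn":-0.414},
  ],
)

```text
time: 13.02
tool_pos: [0.5611, -0.1072, 0.2816]
tool_rot: [-0.002, 0.746, 0.666, -0.001]
contact_force: [-0.0, -0.4, -2.9]
gripper_width: 0.416
grasp_force: 60.3
```

```bash
cat > m3.py <<'E'
from h import *
import sys
for i in range(3): fs={n:grab_frame(n) for n in("side","wrist")}
s=state();q=s['tool_rot'];yaw=2*np.arctan2(q[2],q[1]);p=np.array(s['tool_pos']);print(s['time'],p,yaw,s['contact_force'],s['gripper_width'],s['grasp_force'])
R=np.array([.5532,-.1879]);a=-.1156;X=np.array([np.cos(a),np.sin(a)]);Y=np.array([-np.sin(a),np.cos(a)])
print("tcp in rack",(p[:2]-R)@X,(p[:2]-R)@Y)
z=p[2]-.0804
for n,g in fs.items():
    for o in spotter.outline_of(g,"bottle")[:3]:
        r=render(g,"bottle",[p[0],p[1],yaw],z)>.5;iou=(r&o["region"]).sum()/(r|o["region"]).sum()
        print(n,round(o["conf"],2),o["extent"],round(iou,2))
    o=spotter.outline_of(g,"rack")
    if o:
        r=render(g,"rack",[*R,a],0)>.5;ys,xs=np.nonzero(r);print("rack",n,round(o[0]["conf"],2),o[0]["extent"],[xs.min(),ys.min(),xs.max(),ys.max()])
E
python3 m3.py
```

```text
13.3167 [ 0.56183445 -0.1072966   0.28304925] 1.4540066863560481 [ 0.59664183  0.31400473 -2.76715098] 0.41153802998351147 60.250511169433594
tcp in rack -0.0007201941121411485 0.0810613529593055
side 0.88 [345.0, 60.6, 381.0, 139.9] 0.69
side 0.67 [355.6, 140.6, 415.2, 201.7] 0.0
side 0.57 [177.0, 152.6, 220.1, 237.9] 0.0
rack side 0.71 [321.4, 143.7, 434.5, 233.2] [np.int64(320), np.int64(148), np.int64(436), np.int64(233)]
wrist 0.84 [259.4, 172.7, 367.0, 365.3] 0.77
```

The bottle is centred over the bay: TCP at rack (-0.001,0.081), yaw on target, no slip. Lowering it.

Emit:
apply_moves(
  series=[
    {"jaw":1,"dx":0,"dy":0,"dz":10,"turn":0},
    {"jaw":1,"dx":0,"dy":0,"dz":30,"turn":0},
    {"jaw":1,"dx":0,"dy":0,"dz":55,"turn":0},
    {"jaw":1,"dx":0,"dy":0,"dz":78,"turn":0},
    {"jaw":1,"dx":0,"dy":0,"dz":95,"turn":0},
  ],
)

```text
time: 13.93
tool_pos: [0.5608, -0.107, 0.1851]
tool_rot: [-0.001, 0.747, 0.665, -0.001]
contact_force: [-0.5, 0.1, -3.8]
gripper_width: 0.412
grasp_force: 60.3
```

Emit:
apply_moves(
  series=[
    {"jaw":1,"dx":0,"dy":0,"dz":20,"turn":0},
    {"jaw":1,"dx":0,"dy":0,"dz":40,"turn":0},
    {"jaw":1,"dx":0,"dy":0,"dz":58,"turn":0},
    {"jaw":1,"dx":0,"dy":0,"dz":72,"turn":0},
    {"jaw":1,"dx":0,"dy":0,"dz":80,"turn":0},
  ],
)

```text
time: 14.35
tool_pos: [0.5606, -0.1069, 0.1055]
tool_rot: [-0.002, 0.747, 0.665, -0.001]
contact_force: [-0.4, -0.3, -2.8]
gripper_width: 0.421
grasp_force: 60.3
```

Emit:
apply_moves(
  series=[
    {"jaw":1,"dx":0,"dy":0,"dz":2,"turn":0},
    {"jaw":1,"dx":0,"dy":0,"dz":4,"turn":0},
    {"jaw":1,"dx":0,"dy":0,"dz":6,"turn":0},
    {"jaw":1,"dx":0,"dy":0,"dz":8,"turn":0},
    {"jaw":1,"dx":0,"dy":0,"dz":9,"turn":0},
  ],
)

```text
time: 14.77
tool_pos: [0.5626, -0.1076, 0.1002]
tool_rot: [0.001, 0.747, 0.665, 0.0]
contact_force: [-0.5, 0.4, -2.7]
gripper_width: 0.412
grasp_force: 60.3
```

```bash
python3 m3.py
```

```text
15.0667 [ 0.56215194 -0.10743605  0.09964047] 1.4548718216747367 [ 0.88753072  0.31367585 -3.53500568] 0.4132572305197587 60.31422257423401
tcp in rack -0.00038873395786329063 0.08095945588687255
side 0.86 [174.4, 150.3, 219.7, 235.9] 0.0
side 0.74 [337.5, 152.7, 367.4, 208.2] 0.49
rack side 0.87 [322.0, 144.9, 430.5, 232.0] [np.int64(320), np.int64(148), np.int64(436), np.int64(233)]
wrist 0.59 [258.2, 178.1, 366.6, 363.9] 0.76
rack wrist 0.59 [220.7, 141.1, 412.5, 357.5] [np.int64(215), np.int64(142), np.int64(415), np.int64(399)]
```

Emit:
apply_moves(
  series=[
    {"jaw":1,"dx":0,"dy":0,"dz":1,"turn":0},
    {"jaw":1,"dx":0,"dy":0,"dz":2,"turn":0},
    {"jaw":1,"dx":0,"dy":0,"dz":3,"turn":0},
    {"jaw":1,"dx":0,"dy":0,"dz":4,"turn":0},
    {"jaw":1,"dx":0,"dy":0,"dz":5,"turn":0},
  ],
)

```text
time: 15.68
tool_pos: [0.5619, -0.1074, 0.0941]
tool_rot: [-0.0, 0.747, 0.665, -0.0]
contact_force: [0.2, -0.9, -2.7]
gripper_width: 0.416
grasp_force: 60.3
```

Emit:
apply_moves(
  series=[
    {"jaw":1,"dx":0,"dy":0,"dz":0.5,"turn":0},
    {"jaw":1,"dx":0,"dy":0,"dz":1,"turn":0},
    {"jaw":1,"dx":0,"dy":0,"dz":1,"turn":0},
  ],
)

```text
time: 15.93
tool_pos: [0.5619, -0.1074, 0.0931]
tool_rot: [-0.0, 0.747, 0.665, -0.0]
contact_force: [0.7, -0.0, -1.9]
gripper_width: 0.411
grasp_force: 60.3
```

Emit:
apply_moves(
  series=[
    {"jaw":1,"dx":0,"dy":0,"dz":0.5,"turn":0},
    {"jaw":1,"dx":0,"dy":0,"dz":1,"turn":0},
    {"jaw":1,"dx":0,"dy":0,"dz":1,"turn":0},
  ],
)

```text
time: 16.18
tool_pos: [0.5621, -0.1074, 0.0924]
tool_rot: [0.0, 0.747, 0.665, 0.0]
contact_force: [-0.3, 0.4, -2.7]
gripper_width: 0.418
grasp_force: 60.5
```

Emit:
apply_moves(
  series=[
    {"jaw":1,"dx":0,"dy":0,"dz":0.5,"turn":0},
    {"jaw":1,"dx":0,"dy":0,"dz":0.8,"turn":0},
    {"jaw":1,"dx":0,"dy":0,"dz":0.8,"turn":0},
  ],
)

```text
time: 16.43
tool_pos: [0.5622, -0.1075, 0.0924]
tool_rot: [0.0, 0.747, 0.665, -0.0]
contact_force: [-2.9, 0.4, 4.7]
gripper_width: 0.415
grasp_force: 61.1
```

Emit:
apply_moves(
  series=[
    {"jaw":1,"dx":0,"dy":0,"dz":0.4,"turn":0},
    {"jaw":1,"dx":0,"dy":0,"dz":0.8,"turn":0},
    {"jaw":1,"dx":0,"dy":0,"dz":0.8,"turn":0},
  ],
)

```text
time: 16.68
tool_pos: [0.5622, -0.1076, 0.0924]
tool_rot: [0.0, 0.747, 0.665, -0.0]
contact_force: [-5.3, 0.8, 9.5]
gripper_width: 0.414
grasp_force: 61.8
```

The bottle touched the floor at TCP z 0.0924, exactly as predicted, with about 10 N of load. Releasing it and going back to the knob.

Emit:
apply_moves(
  series=[
    {"jaw":1,"dx":0,"dy":0,"dz":-1.3,"turn":0},
    {"jaw":0.4,"dx":0,"dy":0,"dz":-1.3,"turn":0},
    {"jaw":0,"dx":0,"dy":0,"dz":-1.3,"turn":0},
    {"jaw":0,"dx":0,"dy":0,"dz":-1.3,"turn":0},
    {"jaw":0,"dx":0,"dy":0,"dz":-1.3,"turn":0},
  ],
)

```text
time: 17.1
tool_pos: [0.5621, -0.1074, 0.0919]
tool_rot: [0.0, 0.747, 0.665, 0.0]
contact_force: [-0.4, -0.1, -0.4]
gripper_width: 0.953
grasp_force: 0.0
```

Emit:
apply_moves(
  series=[
    {"jaw":0,"dx":0,"dy":0,"dz":-10,"turn":0},
    {"jaw":0,"dx":0,"dy":0,"dz":-32,"turn":0},
    {"jaw":0,"dx":0,"dy":0,"dz":-60,"turn":0},
    {"jaw":0,"dx":0,"dy":0,"dz":-90,"turn":0},
    {"jaw":0,"dx":0,"dy":0,"dz":-120,"turn":0},
  ],
)

```text
time: 17.52
tool_pos: [0.5618, -0.1073, 0.2137]
tool_rot: [-0.0, 0.747, 0.665, -0.0]
contact_force: [-0.1, -0.4, 0.1]
gripper_width: 1.0
grasp_force: 0.0
```

Emit:
apply_moves(
  series=[
    {"jaw":0,"dx":-22,"dy":0,"dz":0,"turn":0.05},
    {"jaw":0,"dx":-50,"dy":0.5,"dz":0,"turn":0.1},
    {"jaw":0,"dx":-78,"dy":1,"dz":0,"turn":0.15},
    {"jaw":0,"dx":-100,"dy":1,"dz":0,"turn":0.179},
    {"jaw":0,"dx":-109,"dy":1,"dz":0,"turn":0.179},
  ],
)

```text
time: 17.93
tool_pos: [0.5501, -0.2183, 0.213]
tool_rot: [0.001, 0.804, 0.594, -0.0]
contact_force: [0.1, -0.7, -0.2]
gripper_width: 1.001
grasp_force: 0.0
```

```bash
cat > m4.py <<'E'
from h import *
for i in range(3): fs={n:grab_frame(n) for n in("side","top","wrist")}
s=state();q=s['tool_rot'];yaw=2*np.arctan2(q[2],q[1]);p=np.array(s['tool_pos']);print(s['time'],p,yaw,s['contact_force'],s['gripper_width'])
R=np.array([.5532,-.1879]);a=-.1156;X=np.array([np.cos(a),np.sin(a)]);Y=np.array([-np.sin(a),np.cos(a)])
v=[];g0=[*(R+.081*Y),a+np.pi/2]
for n,g in fs.items():
    cv2.imwrite(f"pics/e_{n}.png",g["pixels"][:,:,::-1])
    for o in spotter.outline_of(g,"bottle"):
        r=render(g,"bottle",g0,.012)>.5;iou=(r&o["region"]).sum()/(r|o["region"]).sum()
        if iou>.3:
            b=fit([(g,o["region"])],"bottle",g0,.012);d=b[0][:2]-R;print(n,round(o["conf"],2),round(iou,2),"rack xy",d@X,d@Y,"dyaw",b[0][2]-g0[2],b[1])
E
python3 m4.py
```

```text
18.3833 [ 0.55053797 -0.21477661  0.2119954 ] 1.2773870397576201 [0.4279811  0.09311831 0.18585989] 0.9997121949828912
side 0.98 0.76 rack xy 0.000832626630522827 0.07841210216009738 dyaw 0.12397218436442814 0.17508065700531006
top 0.63 0.88 rack xy -0.0010275148910053222 0.07952573418110866 dyaw -0.019607899276736118 0.016986489295959473
wrist 0.81 0.93 rack xy -0.0011756252996524793 0.0816346469447511 dyaw -0.010860444075733389 0.0038304165937006474
```

The bottle stands upright at rack (-0.001,0.081), square to within 0.02 rad. Gripping the knob again.

Emit:
apply_moves(
  series=[
    {"jaw":0,"dx":-1,"dy":0,"dz":20,"turn":0},
    {"jaw":0,"dx":-1,"dy":0,"dz":50,"turn":0},
    {"jaw":0,"dx":-1,"dy":0,"dz":80,"turn":0},
    {"jaw":0,"dx":-1,"dy":0,"dz":105,"turn":0},
    {"jaw":0,"dx":-1,"dy":0,"dz":123,"turn":0},
  ],
)

```text
time: 18.95
tool_pos: [0.5488, -0.2158, 0.086]
tool_rot: [-0.002, 0.803, 0.596, -0.001]
contact_force: [-0.9, -0.3, -0.6]
gripper_width: 1.001
grasp_force: 0.0
```

Emit:
apply_moves(
  series=[
    {"jaw":0,"dx":0,"dy":0,"dz":0,"turn":0},
    {"jaw":0.5,"dx":0,"dy":0,"dz":0,"turn":0},
    {"jaw":0.8,"dx":0,"dy":0,"dz":0,"turn":0},
    {"jaw":1,"dx":0,"dy":0,"dz":0,"turn":0},
    {"jaw":1,"dx":0,"dy":0,"dz":0,"turn":0},
  ],
)

```text
time: 19.37
tool_pos: [0.5513, -0.2174, 0.0912]
tool_rot: [0.002, 0.803, 0.596, 0.001]
contact_force: [0.2, 0.4, -0.8]
gripper_width: 0.455
grasp_force: 0.0
```

Emit:
apply_moves(
  series=[
    {"jaw":1,"dx":0,"dy":0,"dz":0,"turn":0},
    {"jaw":1,"dx":0,"dy":0,"dz":0,"turn":0},
    {"jaw":1,"dx":0,"dy":0,"dz":0,"turn":0},
    {"jaw":1,"dx":0,"dy":0,"dz":0,"turn":0},
    {"jaw":1,"dx":0,"dy":0,"dz":0,"turn":0},
  ],
)

```text
time: 19.78
tool_pos: [0.5506, -0.217, 0.0902]
tool_rot: [0.001, 0.803, 0.596, 0.0]
contact_force: [-1.0, 0.8, 6.3]
gripper_width: 0.151
grasp_force: 59.5
```

Emit:
apply_moves(
  series=[
    {"jaw":1,"dx":4,"dy":-0.7,"dz":0,"turn":0},
    {"jaw":1,"dx":8,"dy":-1.4,"dz":0,"turn":0},
    {"jaw":1,"dx":12,"dy":-2.2,"dz":0,"turn":0},
    {"jaw":1,"dx":16,"dy":-2.9,"dz":0,"turn":0},
    {"jaw":1,"dx":19,"dy":-3.4,"dz":0,"turn":0},
  ],
)

```text
time: 20.2
tool_pos: [0.5529, -0.1981, 0.0902]
tool_rot: [0.001, 0.803, 0.596, -0.0]
contact_force: [-1.8, -1.8, 5.2]
gripper_width: 0.156
grasp_force: 59.6
```

Emit:
apply_moves(
  series=[
    {"jaw":1,"dx":1,"dy":-0.2,"dz":0,"turn":0},
    {"jaw":1,"dx":2,"dy":-0.4,"dz":0,"turn":0},
    {"jaw":1,"dx":3,"dy":-0.5,"dz":0,"turn":0},
    {"jaw":1,"dx":4,"dy":-0.7,"dz":0,"turn":0},
    {"jaw":1,"dx":5,"dy":-0.9,"dz":0,"turn":0},
  ],
)

```text
time: 20.62
tool_pos: [0.5534, -0.1937, 0.0903]
tool_rot: [0.001, 0.803, 0.596, -0.0]
contact_force: [-2.1, -3.2, 4.4]
gripper_width: 0.148
grasp_force: 59.6
```

Emit:
apply_moves(
  series=[
    {"jaw":1,"dx":0.5,"dy":-0.1,"dz":0,"turn":0},
    {"jaw":1,"dx":1,"dy":-0.2,"dz":0,"turn":0},
    {"jaw":1,"dx":1.5,"dy":-0.3,"dz":0,"turn":0},
    {"jaw":1,"dx":2,"dy":-0.4,"dz":0,"turn":0},
    {"jaw":1,"dx":2,"dy":-0.4,"dz":0,"turn":0},
  ],
)

```text
time: 21.03
tool_pos: [0.5537, -0.1916, 0.0902]
tool_rot: [0.001, 0.803, 0.596, -0.0]
contact_force: [-0.5, -3.4, 5.1]
gripper_width: 0.154
grasp_force: 59.6
```

Emit:
apply_moves(
  series=[
    {"jaw":1,"dx":0.5,"dy":-0.1,"dz":0,"turn":0},
    {"jaw":1,"dx":1,"dy":-0.2,"dz":0,"turn":0},
    {"jaw":1,"dx":1,"dy":-0.2,"dz":0,"turn":0},
  ],
)

```text
time: 21.28
tool_pos: [0.5538, -0.1906, 0.0903]
tool_rot: [0.001, 0.803, 0.596, -0.0]
contact_force: [-0.7, -3.2, 5.3]
gripper_width: 0.152
grasp_force: 59.6
```

Emit:
apply_moves(
  series=[
    {"jaw":1,"dx":0.5,"dy":-0.1,"dz":0,"turn":0},
    {"jaw":1,"dx":1,"dy":-0.2,"dz":0,"turn":0},
    {"jaw":1,"dx":1,"dy":-0.2,"dz":0,"turn":0},
  ],
)

```text
time: 21.53
tool_pos: [0.5539, -0.19, 0.0902]
tool_rot: [0.002, 0.803, 0.596, -0.001]
contact_force: [-2.6, -5.4, 4.8]
gripper_width: 0.156
grasp_force: 59.6
```

Emit:
apply_moves(
  series=[
    {"jaw":1,"dx":0.5,"dy":-0.1,"dz":0,"turn":0},
    {"jaw":1,"dx":1,"dy":-0.2,"dz":0,"turn":0},
    {"jaw":1,"dx":1,"dy":-0.2,"dz":0,"turn":0},
  ],
)

```text
time: 21.78
tool_pos: [0.5539, -0.19, 0.0903]
tool_rot: [0.003, 0.803, 0.596, -0.001]
contact_force: [-2.3, -8.0, 4.4]
gripper_width: 0.152
grasp_force: 59.5
```

The force rises to 8 N and the stop no longer moves, so the bottle is snug against the end wall. Tightening the knob.

Emit:
apply_moves(
  series=[
    {"jaw":1,"dx":0,"dy":0,"dz":0,"turn":0.1},
    {"jaw":1,"dx":0,"dy":0,"dz":0,"turn":0.2},
    {"jaw":1,"dx":0,"dy":0,"dz":0,"turn":0.3},
    {"jaw":1,"dx":0,"dy":0,"dz":0,"turn":0.4},
    {"jaw":1,"dx":0,"dy":0,"dz":0,"turn":0.5},
  ],
)

```text
time: 22.2
tool_pos: [0.5533, -0.1896, 0.0902]
tool_rot: [0.002, 0.927, 0.376, -0.001]
contact_force: [-5.3, -6.3, 6.5]
gripper_width: 0.151
grasp_force: 59.8
```

Emit:
apply_moves(
  series=[
    {"jaw":1,"dx":0,"dy":0,"dz":0,"turn":0.1},
    {"jaw":1,"dx":0,"dy":0,"dz":0,"turn":0.2},
    {"jaw":1,"dx":0,"dy":0,"dz":0,"turn":0.3},
    {"jaw":1,"dx":0,"dy":0,"dz":0,"turn":0.4},
    {"jaw":1,"dx":0,"dy":0,"dz":0,"turn":0.5},
  ],
)

```text
time: 22.62
tool_pos: [0.553, -0.1891, 0.0902]
tool_rot: [0.002, 0.991, 0.135, -0.001]
contact_force: [-5.7, -4.7, 8.0]
gripper_width: 0.151
grasp_force: 60.0
```

Emit:
apply_moves(
  series=[
    {"jaw":1,"dx":0,"dy":0,"dz":0,"turn":0.08},
    {"jaw":1,"dx":0,"dy":0,"dz":0,"turn":0.15},
    {"jaw":1,"dx":0,"dy":0,"dz":0,"turn":0.15},
    {"jaw":1,"dx":0,"dy":0,"dz":0,"turn":0.15},
    {"jaw":1,"dx":0,"dy":0,"dz":0,"turn":0.15},
  ],
)

```text
time: 23.03
tool_pos: [0.553, -0.1889, 0.0903]
tool_rot: [0.001, 0.998, 0.063, -0.001]
contact_force: [-6.5, -4.0, 8.2]
gripper_width: 0.152
grasp_force: 60.0
```

```bash
python3 -c "
from h import *
s=state();q=s['tool_rot'];print(s['time'],s['tool_pos'],2*np.arctan2(q[2],q[1]),s['contact_force'],s['ft_torque'],s['gripper_width'])"
```

```text
23.0333 [ 0.55298513 -0.18889894  0.09026533] 0.1256370265139614 [-6.50164467 -3.96999112  8.19852361] [-0.66934367  0.96898098 -0.10622929] 0.15202415906831473
```

Emit:
apply_moves(
  series=[
    {"jaw":0.5,"dx":0,"dy":0,"dz":0,"turn":0},
    {"jaw":0,"dx":0,"dy":0,"dz":0,"turn":0},
    {"jaw":0,"dx":0,"dy":0,"dz":0,"turn":0},
    {"jaw":0,"dx":0,"dy":0,"dz":0,"turn":0},
    {"jaw":0,"dx":0,"dy":0,"dz":-8,"turn":0},
  ],
)

```text
time: 23.45
tool_pos: [0.5521, -0.1865, 0.0949]
tool_rot: [-0.001, 0.998, 0.063, -0.002]
contact_force: [-0.1, 0.2, 0.2]
gripper_width: 0.853
grasp_force: 0.0
```

Emit:
apply_moves(
  series=[
    {"jaw":0,"dx":0,"dy":0,"dz":-25,"turn":0},
    {"jaw":0,"dx":0,"dy":0,"dz":-60,"turn":0},
    {"jaw":0,"dx":0,"dy":0,"dz":-95,"turn":0},
    {"jaw":0,"dx":0,"dy":0,"dz":-130,"turn":0},
    {"jaw":0,"dx":0,"dy":0,"dz":-150,"turn":0},
  ],
)

```text
time: 23.87
tool_pos: [0.5548, -0.1879, 0.2527]
tool_rot: [0.002, 0.998, 0.063, 0.003]
contact_force: [0.3, -0.7, 0.6]
gripper_width: 1.005
grasp_force: 0.0
```

Emit:
apply_moves(
  series=[
    {"jaw":0,"dx":-10,"dy":20,"dz":0,"turn":0},
    {"jaw":0,"dx":-25,"dy":45,"dz":0,"turn":0},
    {"jaw":0,"dx":-40,"dy":70,"dz":0,"turn":0},
    {"jaw":0,"dx":-50,"dy":90,"dz":0,"turn":0},
    {"jaw":0,"dx":-50,"dy":90,"dz":0,"turn":0},
  ],
)

```text
time: 24.28
tool_pos: [0.5139, -0.286, 0.2476]
tool_rot: [0.001, 0.998, 0.061, -0.0]
contact_force: [-0.4, 0.8, -0.5]
gripper_width: 1.0
grasp_force: 0.0
```

```bash
python3 m4.py; python3 -c "
import cv2,numpy as np
a=cv2.resize(cv2.imread('pics/e_wrist.png'),(400,250));b=cv2.imread('pics/e_top.png')[130:330,140:480]
cv2.imwrite('pics/e_all.png',np.vstack([cv2.resize(cv2.imread('pics/e_wrist.png')[0:300],(640,300)),cv2.resize(np.hstack([cv2.imread('pics/e_side.png')[130:370,160:460],b[:,:].copy() if 0 else cv2.resize(b,(408,240))]),(640,217))]))"
```

```text
24.7333 [ 0.51546025 -0.28224404  0.24703175] 0.12709194488656195 [0.5711938  0.13679058 0.44006863] 1.0028419399945705
side 0.74 0.68 rack xy 0.0011252270297773938 0.08338465543316423 dyaw 0.22375880820146343 0.24207359552383423
top 0.82 0.87 rack xy 0.00030061156766011634 0.084610149307968 dyaw -0.0506127936454186 0.011393146589398384
wrist 0.97 0.72 rack xy -0.00044324928950307055 0.08627257740971803 dyaw 0.06335137835163063 0.18466763198375702
```

View pics/e_all.png

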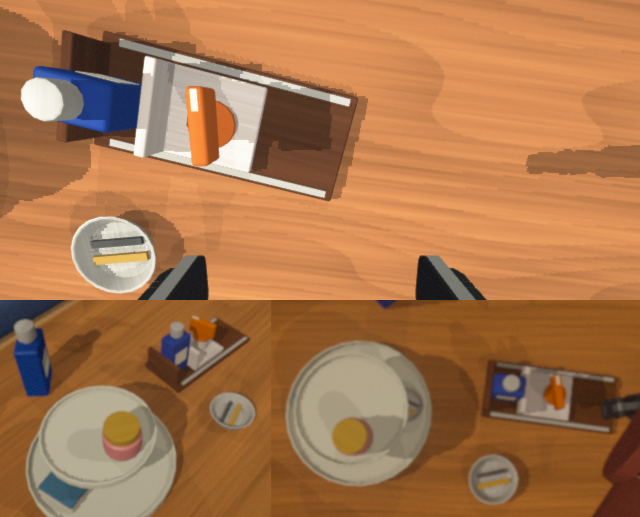

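The last view shows the bottle upright at (85,97), snug between the end wall and the stop. The knob bar lies across the rack (about 1.33 rad), and the jar, pill box and dish are still on their tiers. Handing in.

```bash
python3 -c "
from plant import ticket
print(ticket.job_done())"
```

```text
the job is handed in; nothing more can be done
None
```

I handed the job in at about 25 s: the small blue bottle stands upright and snug between the rack's end wall and the stop, the knob is tightened to about 1.33 rad (estimated from the tool angle), and the jar, pill box and dish are still on their tiers; no verdict came back.

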